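# Set the light box filter to the third click and start it

## Robot

A 6-joint arm with a two-finger parallel gripper is mounted at the origin on a cart in front of the work surface, level with it; the furniture and walls round the work are solid. World frame = base frame: x ahead of the robot, y to its left, z up, the work surface at z = 0. Lengths are in m, angles in degrees, forces in N, time in s.
With the tool pointing down it reaches from about 0.4 to 0.825 m from the base axis. Payload 7 kg.
Tool frame: the origin (TCP) lies at the very end of the fingers, on their centre line; the grasp point (between the pads) lies 19 mm behind it (ctrl.hold_point_z is the distance from the TCP to the grasp point, in m); z points along the fingers, y is the line along which they close (so a half turn about z gives the same grasp; the last joint's range is limited). The gripper opens to 88 mm and grips with 3 to 60 N. Pads are 19 mm wide; open, the fingers measure 130 mm over their backs; the gripper's body (78 mm by 193 mm) begins 47 mm behind the grasp point.
Start: joints at [87.955, 20.546, 0.682, 0, -70.136, -16.507], TCP at [0.215, 0.64, 0.227] pointing down, gripper open.
Joint ranges: [-176.03, 176.03], [-82.01, 121.73], [-58.28, 71.71], [-173.87, 95.51], [-174.79, -0.11], [-173.66, 173.66]. Speed limits (degrees/s): [136.94, 136.94, 172.46, 180, 180, 180].

## Interface

Orientations are given as [roll, pitch, yaw] about the fixed x, y, z axes, in that order (R = Rz(yaw) Ry(pitch) Rx(roll)).
In Python, from plant import sensors, viewer, workorder, ctrl gives the robot as it stands.
- The arm moves only by the shell command python3 -m pendant 'ROWS'. ROWS is JSON, a list of rows, each a list of 3 entries, a list of its own where there are three numbers: the opening, from -1 (shut) to 1 (fully open), so that 0 is half open, then the shift along the tool's x, y, z in m, then the turn, a rotation vector about the tool's x, y, z in degrees. A call has 1 to 10 rows; each row is the pose to reach, as a shift and turn from the pose commanded when the call began, along the tool's axes at that moment; what a row does not reach only later rows make up. A row lasts 1/12 s, in which the tool goes at most 41.7 mm and 7.16 degrees, less where a joint would pass 70% of its speed; a pose out of reach is approached as far as the arm can. A call with a gripper value outside its range is refused whole. The fingers move at their own pace and stop on an object; the grip force is fixed at half the most. Time passes only in rows, so rows that repeat a pose let the fingers close. It gives the time, the measured TCP pose, the force, the opening and the grip force at its end, in the units of the state.
- sensors.get_obs(): the state, without advancing time (a new reading comes with each control period).
- viewer.snapshot(name): name is "side" or "top"; returns the picture (480x640x3 uint8, red, green, blue); there is no depth.
- viewer.camera_params(name): a dict with "fx", "fy", "cx", "cy" (pixels), "extrinsics" (4x4, takes a point from world to camera coordinates). Camera axes: x right, y up, looking along -z (the intrinsics and any distortion apply to the point x, -y, -z); pixel columns grow to the right and rows downward; lengths in m; the calibration is good to about 2 mm. A picture is of the moment at which its call begins. camera_params takes no time and is no camera call.
- workorder.close_job(): hands the job in; it is judged then, once.
The state is a dict: "clock": time; "joint_pos": joint angles; "qvel": joint speeds; "tau": joint torques, N m; "tool_pos": TCP position; "orientation": TCP orientation; "force": force on the tool from outside, world axes, zero at the start; "moment": the same for the moment, N m; "opening": finger opening in m; "gripper_force": force on a finger pad.
Only numpy, scipy, OpenCV 4.12 (cv2) and the standard library are available. Lean on these libraries where they do the work, as an engineer would, in place of code of your own. Each camera call takes 0.05 s, during which the arm holds its last target. There are 200 camera calls.

## Task

On the low white light box, push the upright filter lever along its slot with a fingertip, away from the round start button, counting the clicks, and leave it resting in the third one, without ever running past it. Then press the start button all the way down with a fingertip and let it come back up. Only push and press: do not grip the lever, and leave the culture dish, timer, pen and tally counter where they are.

Things in the scene. Friction and masses are not known exactly. Their poses are not given: they have to be found in the camera images.
- light_box: white fixed box, 180 mm deep (x), 300 mm wide (y), panel 60 mm above the bench. Origin: centre of its underside; x from the control strip (robot side) to the back, y along the lever slot (to the robot's left at yaw 0), z up. The grey strip carries slot, five lines beside it (one per click) and start button. The window behind it, 1.5 mm proud, carries the dish.
- lever_knob (a point): centre of the lever's black upright paddle: 24 mm wide along the box's x, 10 mm thick along the box's y (push direction), 32 mm tall; this point is 26 mm above the panel (paddle from 10 to 42 mm above it). It runs along the box's y at x = -60 mm, y = -35 mm + joint value.
- filter_lever (a joint): lever travel along the box's +y, m: stops at 0 (nearer the button) and 0.097. Slides freely from 0 to 0.017 (about 0.4 N, stays where left); starts there. Five clicks: 0.032, 0.047, 0.062 (third), 0.077, 0.092. Crests midway between them and at 0.0245, 0.0995: pushing up to one takes 4 to 5 N, past it the lever snaps about 6 mm ahead into the click and rests there.
- start_button (a joint): travel of the start button, in m: 0 when up, 0.006 fully down; a spring returns it; about 1.4 N starts it and 4.5 N holds it fully down
- start_button_top (a point): centre of the top face of the round black start button, 24 mm in diameter, in a grey collar 40 mm across; 18 mm above the panel when up (the collar is 12 mm high), at x = -60 mm, y = -112 mm of the light box. It is pressed straight down.
- dish: round culture dish, 90 mm across and 15 mm high, loose on the light box window; origin at the centre of its underside. Leave it.
- timer: pale bench timer, 30 x 66 x 59 mm high, loose on the bench beyond the left (+y) end of the light box; origin at the centre of its underside. Leave it.
- pen: pen, 135 mm long and 16 mm thick, lying on the bench between the light box and the robot; origin at the centre of its underside. Leave it.
- counter: hand tally counter, 35 x 45 x 57 mm high, loose on the bench beyond the right (-y) end of the light box; origin at the centre of its underside. Leave it.

How it is judged (in metres and radians):
On the way, in this order (a step that is already met when the one before it is completed fails the run):
1. the lever rests in the third click (value of joint filter_lever between 0.058 and 0.066 m and velocity of joint filter_lever below 0.01 m/s), for 0.3 s.
2. the start button is pressed down (value of joint filter_lever between 0.058 and 0.066 m and value of joint start_button above 0.0045 m), for 0.05 s.
At the end, for the whole second after the job is handed in: the lever rests in the third click (joint 0.062 within 4 mm), the start button has come back up (within 1.5 mm), and the dish, timer, pen and counter are within 15 mm of where they stood (value of joint filter_lever between 0.058 and 0.066 m and value of joint start_button below 0.0015 m and distance of each of dish, timer, pen, counter from where it was at the start of the episode below 0.015 m); the robot touches nothing.
It fails at once if the lever ran past the third click (beyond 0.071) (value of joint filter_lever above 0.071 m).
It fails at once if the start button was pressed before the lever was in the third click (value of joint start_button above 0.003 m and not (value of joint filter_lever between 0.058 and 0.066 m)).
It fails at once if the lever was gripped (squeezed from two opposite sides) ((contact force between the fingers and filter_lever_c0 above 2.5 N and contact force between the fingers and filter_lever_c1 above 2.5 N) or (contact force between the fingers and filter_lever_c2 above 2.5 N and contact force between the fingers and filter_lever_c3 above 2.5 N)).
It fails at once if the dish, timer, pen or counter was shifted by more than 15 mm, or lifted (distance of any of dish, timer, pen, counter from where it was at the start of the episode above 0.015 m).
It also fails if it takes over 51 s, if anything falls off the work surface, if the arm or the gripper's body presses on something with over 40 N, if the wrist force passes 120 N, or if a joint passes its speed limit or range.

## Working session

There is one attempt and no reset: what is moved stays moved. The work goes in short steps, Python scripts to look and compute and a shell command to move; the robot and the scene stay as the last step left them, time stands still between calls to the robot, and variables do not carry over. Pictures are saved under pics/ and viewed, at most 10 in all, crops included, and the job is handed in when it is done.

```bash
mkdir -p pics; ls; python3 - <<'E'
from plant import sensors, viewer
import cv2
for n in("top","side"):
    cv2.imwrite(f"pics/{n}0.png",viewer.snapshot(n)[:,:,::-1])
    p=viewer.camera_params(n);print(n,p)
print(sensors.get_obs())
E
```

```text
pics
top {'fx': 515.3248020174306, 'fy': 515.3248020174306, 'cx': 317.0516564942156, 'cy': 245.8994562663244, 'extrinsics': array([[-0.01700508, -0.99985231,  0.00248656,  0.20283945],
       [ 0.99680487, -0.01675903,  0.07809729, -0.55197825],
       [-0.07804409,  0.00380666,  0.99694264, -1.12230846],
       [ 0.        ,  0.        ,  0.        ,  1.        ]])}
side {'fx': 462.8310823231867, 'fy': 462.8310823231867, 'cx': 323.75285830576735, 'cy': 244.44874672014615, 'extrinsics': array([[ 0.98067289, -0.19523136,  0.01286051, -0.50817369],
       [ 0.12297457,  0.66617308,  0.73558867, -0.24325842],
       [-0.1521773 , -0.71979035,  0.67730637, -0.72375711],
       [ 0.        ,  0.        ,  0.        ,  1.        ]])}
{'clock': 0.1, 'joint_pos': array([ 8.79535656e+01,  2.05848369e+01,  6.39223421e-01, -1.80545617e-02,
       -7.01347959e+01, -1.65074754e+01]), 'qvel': array([-0.069933  , -0.03302591,  0.18900118,  0.06101215, -0.00189217,
        0.06283635]), 'tau': array([-2.54117214e-03, -5.84165847e+01,  2.93752420e+01,  7.01553136e+00,
        1.01594735e-02, -5.89163483e-05]), 'tool_pos': array([0.21466111, 0.63950199, 0.22574504]), 'orientation': array([ 1.79918082e+02, -6.57573175e-03, -1.85600521e+01]), 'force': array([-0.13277526,  0.66704193, -0.39032441]), 'moment': array([ 0.05305339, -0.02030686,  0.02073032]), 'gripper_force': 0.0, 'opening': 0.08741419367195569}
```

View pics/top0.png

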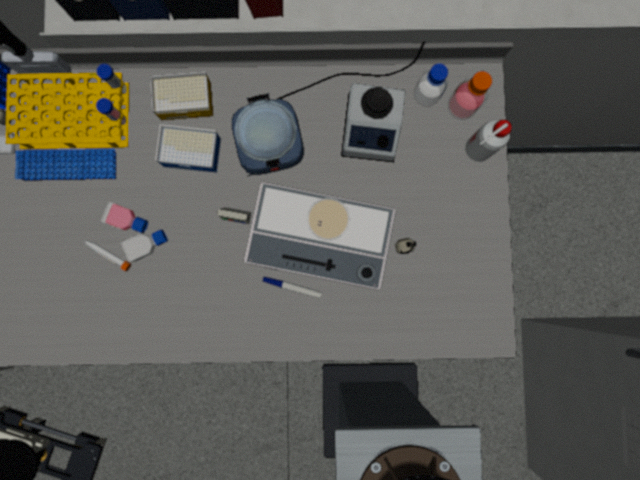

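View pics/side0.png

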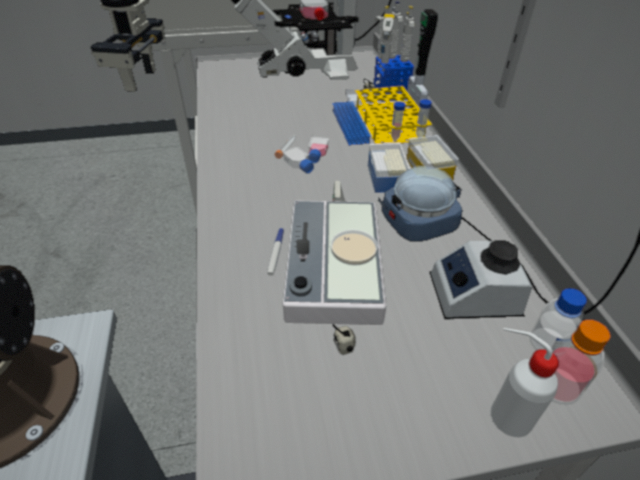

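Top view: light box corners are about (261,185), (395,210), (381,287) and (246,262), with the button at (366,271) and the lever at (330,264). Side view: button at (300,284), lever at (303,245), with the pen to the left of the box and the counter in front of it.

```bash
cat > h.py <<'E'
import numpy as np, cv2
from plant import viewer
def ray(n,uv):
    p=viewer.camera_params(n);E=p["extrinsics"];R,t=E[:3,:3],E[:3,3]
    d=R.T@np.array([(uv[0]-p["cx"])/p["fx"],-(uv[1]-p["cy"])/p["fy"],-1.])
    return -R.T@t,d
def onz(n,uv,z):
    c,d=ray(n,uv);return c+d*(z-c[2])/d[2]
def tri(a,b):
    (c1,d1),(c2,d2)=ray("top",a),ray("side",b)
    s=np.linalg.lstsq(np.c_[d1,-d2],c2-c1,rcond=None)[0]
    p,q=c1+s[0]*d1,c2+s[1]*d2
    return (p+q)/2,np.linalg.norm(p-q)
E
python3 - <<'E'
from h import *
t=cv2.imread("pics/top0.png");s=cv2.imread("pics/side0.png")
def blobs(im,x0,y0,x1,y1,lo,hi,amin=12):
    g=cv2.cvtColor(im,6)[y0:y1,x0:x1]; m=cv2.inRange(g,lo,hi)
    n,l,st,c=cv2.connectedComponentsWithStats(m)
    return [(c[i]+[x0,y0],st[i,:]+np.array([x0,y0,0,0,0])) for i in range(1,n) if st[i,4]>=amin]
g=cv2.cvtColor(t,6); print(g[255:285,300:384:3][::3])
for b in blobs(t,245,240,385,290,0,40): print("top",b)
for b in blobs(s,285,200,325,300,0,45): print("side",b)
# white window
for n,im,r in(("top",t,(235,175,405,300)),):
    x0,y0,x1,y1=r; gg=cv2.cvtColor(im,6)[y0:y1,x0:x1]; m=cv2.inRange(gg,185,255)
    h=cv2.cvtColor(im,cv2.COLOR_BGR2HSV)[y0:y1,x0:x1]
cv2.imwrite("pics/c1.png",np.hstack([cv2.resize(t[180:295,240:405],None,fx=3,fy=3,interpolation=2),cv2.resize(s[195:310,275:375],(300,345),interpolation=2)]))
E
```

```text
[[ 78  81  78  78  82  81  82  79  82  80  81  79  83  83  79  78  81  80
   79  79  93 106 122 139 137 128 112 100]
 [ 36  53  68  76  80  82  81  80  79  76  65  79  81  81  81  81  78  76
   81  82  77  79  78  75  81  91 106 121]
 [ 48  30  24  29  29  37  48  66  73  47  16  79  79  80  80  78  82  78
   76  80  76  81  77  78  78  78  78  84]
 [ 70  81  78  67  60  41  36  26  25  28  12  53  76  81  75  81  78  79
   76  79  73  81  80  76  71  73  78  86]
 [ 62  83  73  78  78  71  80  76  70  23  13  36  71  82  81  81  80  76
   77  69  85  75  58  66  84  71  76 110]
 [ 79  80  76  84  78  75  82  75  78  46  60  77  82  79  78  81  82  80
   78  73  87  23  23  16  78  78  77 128]
 [129 132 117  96  85  82  82  80  78  83  78  78  81  78  83  78  81  78
   76  73  79  20  23  17  59  84  79 144]
 [116 114 109 114 121 121 132 111  99  83  81  79  78  79  82  77  78  81
   79  68  92  45  21  32  79  78  76 147]
 [116 112 118 117 112 114 115 113 111 127 122 119 107  87  78  75  83  78
   78  75  74  93  89  91  79  76  90 150]
 [112 113 113 116 116 115 120 117 117 119 115 115 113 110 123 123 122 102
   91  82  76  70  80  75  74  77 106 134]]
top (array([312.08743169, 261.58469945]), array([283, 255,  52,  15, 183]))
top (array([366.46052632, 272.17105263]), array([362, 268,  10,  10,  76]))
top (array([272.81081081, 281.25675676]), array([264, 278,  18,   8,  74]))
side (array([300.26213592, 282.21359223]), array([295, 277,  12,  11, 103]))
```

View pics/c1.png

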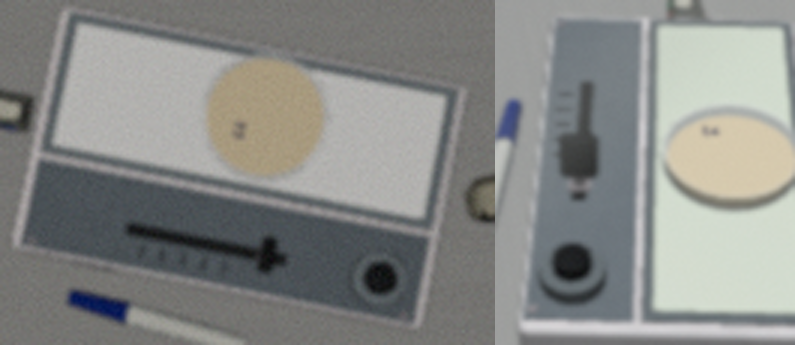

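Crop: panel corners at crop (67,10), (463,90), (417,325) and (15,243). The slot runs from (128,228) to (285,258), the lever paddle is at (268,255) and the button at (379,277). In the side half the lever is at (579,156) and the button at (571,262).

```bash
python3 - <<'E'
from h import *
C=lambda u,v:(240+u/3,180+v/3)
P=[onz("top",C(*c),.06)[:2] for c in[(67,10),(463,90),(417,325),(15,243)]]
P=np.array(P);print(P)
box=np.array([[.09,.15],[.09,-.15],[-.09,-.15],[-.09,.15]])
print("sizes",[np.linalg.norm(P[i]-P[(i+1)%4]) for i in range(4)])
b=onz("top",(366.46-.5*0,272.17),.078);bt,e=tri((366.46,272.17),(300.26,282.2));print("btn",b,bt,e)
k=onz("top",C(268,255),.102);print("knobtop",k)
print("knob side", onz("side",(275+84/3,195+140/3),.102),tri(C(268,255),(303,195+140/3)))
src=np.vstack([box,[[-.06,-.112]]]);dst=np.vstack([P,b[:2]])
w=np.array([1,1,1,1,2.])
ms,md=np.average(src,0,w),np.average(dst,0,w)
U,S,V=np.linalg.svd(((src-ms)*w[:,None]).T@(dst-md));R=V.T@U.T;T=md-R@ms
print("yaw",np.degrees(np.arctan2(R[1,0],R[0,0])),"T",T,"res",dst-(src@R.T+T))
kl=R.T@(k[:2]-T);print("knob in box",kl,"joint",kl[1]+.035)
for y in(-.112,-.065,-.0,.027):print(y,R@[-.06,y]+T)
for a,z in((C(128,228),.06),(C(285,258),.06)):print("slot",R.T@(onz("top",a,z)[:2]-T))
E
```

```text
[[0.69008168 0.30971067]
 [0.62714638 0.02566362]
 [0.45939682 0.06318029]
 [0.52250757 0.34822647]]
sizes [np.float64(0.29093569067146086), np.float64(0.17189361615335247), np.float64(0.29194912354573843), np.float64(0.17194344604877723)]
btn [0.49379024 0.090839   0.078     ] [0.49351495 0.09067506 0.07600404] 0.0006556521665129539
knobtop [0.50919651 0.16920305 0.102     ]
knob side [0.51092994 0.1658989  0.102     ] (array([0.51034454, 0.16901394, 0.09919422]), np.float64(0.0020780821760314704))
yaw -12.48039575806044 T [0.57538083 0.18687221] res [[-0.00558828 -0.00416754]
 [-0.00369192  0.00469641]
 [ 0.00430512  0.00331408]
 [ 0.00258421 -0.00455074]
 [ 0.00119544  0.0003539 ]]
knob in box [-0.06080198 -0.03155444] joint 0.0034455630642567583
-0.112 [0.49259481 0.0904851 ]
-0.065 [0.50275177 0.13637449]
-0.0 [0.51679863 0.19983854]
0.027 [0.52263348 0.22620053]
slot [-0.05993649  0.0693952 ]
slot [-0.05856586 -0.0445861 ]
```

```bash
python3 -m pendant '[[-1,[0.435,0.395,0.0],[0,0,-6.1]],[-1,[0.435,0.395,0.0],[0,0,-6.1]],[-1,[0.435,0.395,0.0],[0,0,-6.1]],[-1,[0.435,0.395,0.0],[0,0,-6.1]],[-1,[0.435,0.395,0.0],[0,0,-6.1]],[-1,[0.435,0.395,0.0],[0,0,-6.1]],[-1,[0.435,0.395,0.0],[0,0,-6.1]],[-1,[0.435,0.395,0.0],[0,0,-6.1]],[-1,[0.435,0.395,0.0],[0,0,-6.1]],[-1,[0.435,0.395,0.0],[0,0,-6.1]]]'
```

```text
clock: 0.93
tool_pos: [0.4184, 0.2742, 0.2266]
orientation: [-180.0, 0.0, -12.4]
force: [0.3, 0.3, -0.2]
opening: 0.0264
gripper_force: 0.0
```

```bash
python3 -m pendant '[[-1,[0,0,0],[0,0,0]],[-1,[0,0,0],[0,0,0]],[-1,[0,0,0],[0,0,0]]]'
```

```text
clock: 1.18
tool_pos: [0.4182, 0.276, 0.2265]
orientation: [-180.0, 0.0, -12.5]
force: [-0.0, 1.1, 0.5]
opening: 0.0063
gripper_force: 0.0
```

```bash
python3 -m pendant '[[-1,[0.114,0.128,0.08],[0,0,0]],[-1,[0.114,0.128,0.08],[0,0,0]],[-1,[0.114,0.128,0.08],[0,0,0]],[-1,[0.114,0.128,0.08],[0,0,0]],[-1,[0.114,0.128,0.08],[0,0,0]],[-1,[0.114,0.128,0.08],[0,0,0]],[-1,[0.114,0.128,0.08],[0,0,0]],[-1,[0.114,0.128,0.08],[0,0,0]],[-1,[0.114,0.128,0.08],[0,0,0]]]'
python3 - <<'E'
from h import *
s=viewer.snapshot("side")[:,:,::-1]
cv2.imwrite("pics/s2.png",cv2.resize(s[150:330,230:420],None,fx=4,fy=4,interpolation=2)[:600])
from plant import sensors;print(sensors.get_obs()["tool_pos"])
E
```

```text
clock: 1.93
tool_pos: [0.5019, 0.1282, 0.1471]
orientation: [-180.0, -0.0, -12.3]
force: [-0.8, -0.4, -0.0]
opening: 0.0005
gripper_force: 0.0
[0.50178733 0.12818642 0.14717328]
```

View pics/s2.png

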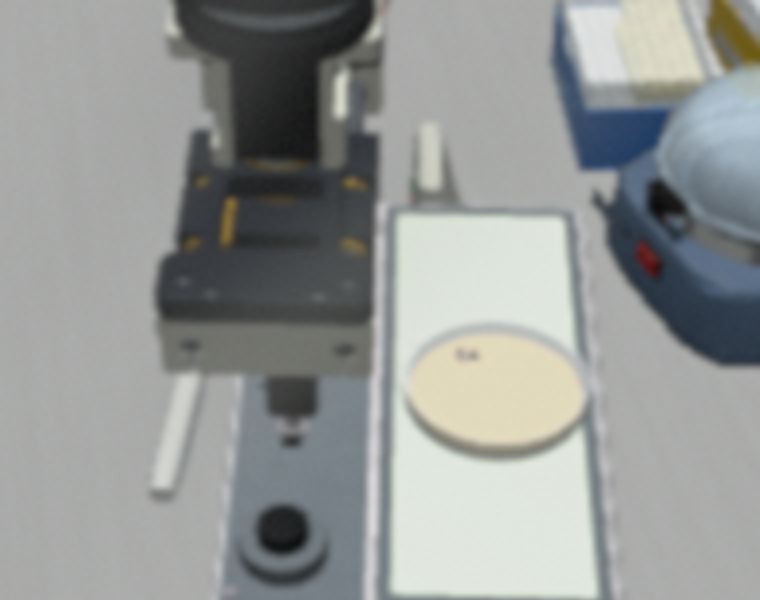

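Side view: the lever shows at crop (292,395), just past the gripper body; the body hides the fingertip. The button at (282,527) is clear.

```bash
python3 -m pendant '[[-1,[0,0,0.03],[0,0,0]],[-1,[0,0,0.05],[0,0,0]],[-1,[0,0,0.061],[0,0,0]],[-1,[0,0,0.061],[0,0,0]],[-1,[0,0,0.061],[0,0,0]]]'
python3 - <<'E'
from h import *
s=viewer.snapshot("top")[:,:,::-1]
cv2.imwrite("pics/t2.png",cv2.resize(s[180:310,230:410],None,fx=4,fy=4,interpolation=2))
E
```

```text
clock: 2.4
tool_pos: [0.5017, 0.1274, 0.0858]
orientation: [180.0, 0.0, -12.4]
force: [-0.3, 0.0, 1.7]
opening: 0.0004
gripper_force: 0.0
```

View pics/t2.png

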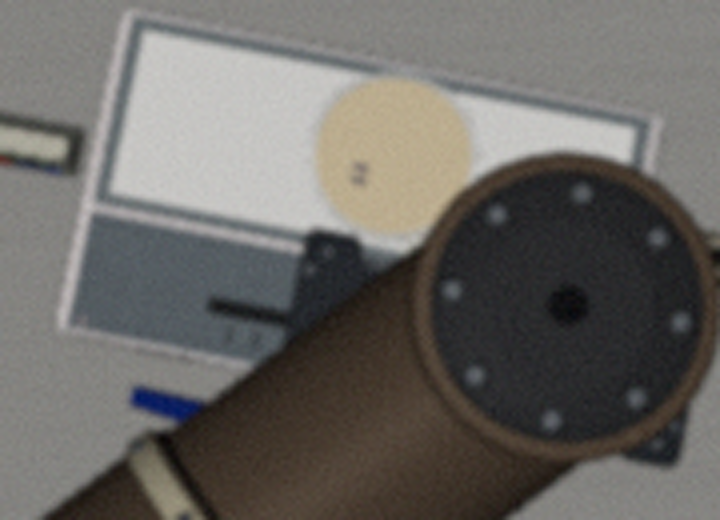

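The arm hides the lever from above, so I'll find the crests by force in small steps.

```bash
python3 -m pendant '[[-1,[0,-0.01,0],[0,0,0]],[-1,[0,-0.02,0],[0,0,0]],[-1,[0,-0.025,0],[0,0,0]],[-1,[0,-0.03,0],[0,0,0]],[-1,[0,-0.03,0],[0,0,0]],[-1,[0,-0.03,0],[0,0,0]]]'
for i in 1; do python3 -m pendant '[[-1,[0,-0.002,0],[0,0,0]],[-1,[0,-0.002,0],[0,0,0]],[-1,[0,-0.002,0],[0,0,0]]]'; done
python3 -m pendant '[[-1,[0,-0.002,0],[0,0,0]],[-1,[0,-0.002,0],[0,0,0]],[-1,[0,-0.002,0],[0,0,0]]]'
python3 -m pendant '[[-1,[0,-0.002,0],[0,0,0]],[-1,[0,-0.002,0],[0,0,0]],[-1,[0,-0.002,0],[0,0,0]]]'
```

```text
clock: 2.95
tool_pos: [0.5083, 0.1563, 0.0856]
orientation: [-180.0, -0.0, -12.4]
force: [-0.6, -0.3, -0.4]
opening: 0.0005
gripper_force: 0.0
clock: 3.2
tool_pos: [0.5086, 0.1577, 0.0855]
orientation: [180.0, 0.0, -12.5]
force: [0.7, 0.4, -0.3]
opening: 0.0006
gripper_force: 0.0
clock: 3.45
tool_pos: [0.5092, 0.1598, 0.0855]
orientation: [-180.0, 0.0, -12.5]
force: [-0.2, 0.5, -0.1]
opening: 0.0003
gripper_force: 0.0
clock: 3.7
tool_pos: [0.5095, 0.1616, 0.0855]
orientation: [180.0, 0.0, -12.4]
force: [0.3, -1.6, 0.6]
opening: 0.0005
gripper_force: 0.9
```

```bash
python3 -m pendant '[[-1,[0,-0.002,0],[0,0,0]],[-1,[0,-0.002,0],[0,0,0]],[-1,[0,-0.002,0],[0,0,0]]]' | sed -n '1,2p;4p'
python3 -m pendant '[[-1,[0,-0.002,0],[0,0,0]],[-1,[0,-0.002,0],[0,0,0]],[-1,[0,-0.002,0],[0,0,0]]]'| sed -n '1,2p;4p'
python3 -m pendant '[[-1,[0,-0.002,0],[0,0,0]],[-1,[0,-0.002,0],[0,0,0]],[-1,[0,-0.002,0],[0,0,0]]]'| sed -n '1,2p;4p'
python3 -m pendant '[[-1,[0,-0.002,0],[0,0,0]],[-1,[0,-0.002,0],[0,0,0]],[-1,[0,-0.002,0],[0,0,0]]]'| sed -n '1,2p;4p'
```

```text
clock: 3.95
tool_pos: [0.5099, 0.1636, 0.0856]
force: [-0.5, -3.1, 2.0]
clock: 4.2
tool_pos: [0.5105, 0.1661, 0.0855]
force: [-0.1, -1.1, -0.3]
clock: 4.45
tool_pos: [0.5111, 0.1682, 0.0856]
force: [0.3, 0.2, -0.4]
clock: 4.7
tool_pos: [0.5114, 0.1699, 0.0856]
force: [-0.6, 0.7, 0.2]
```

Force peaks at 3.1 N near s=75 mm and then drops. That is crest 1, close to where I predicted it.

```bash
for i in x; do :; done
python3 -m pendant '[[-1,[0,-0.002,0],[0,0,0]],[-1,[0,-0.002,0],[0,0,0]],[-1,[0,-0.002,0],[0,0,0]]]' | sed -n '1,2p;4p'
python3 -m pendant '[[-1,[0,-0.002,0],[0,0,0]],[-1,[0,-0.002,0],[0,0,0]],[-1,[0,-0.002,0],[0,0,0]]]'| sed -n '1,2p;4p'
python3 -m pendant '[[-1,[0,-0.002,0],[0,0,0]],[-1,[0,-0.002,0],[0,0,0]],[-1,[0,-0.002,0],[0,0,0]]]'| sed -n '1,2p;4p'
python3 -m pendant '[[-1,[0,-0.002,0],[0,0,0]],[-1,[0,-0.002,0],[0,0,0]],[-1,[0,-0.002,0],[0,0,0]]]'| sed -n '1,2p;4p'
python3 -m pendant '[[-1,[0,-0.001,0],[0,0,0]],[-1,[0,-0.001,0],[0,0,0]],[-1,[0,-0.001,0],[0,0,0]]]'| sed -n '1,2p;4p'
python3 -m pendant '[[-1,[0,-0.001,0],[0,0,0]],[-1,[0,-0.001,0],[0,0,0]],[-1,[0,-0.001,0],[0,0,0]]]'| sed -n '1,2p;4p'
```

```text
clock: 4.95
tool_pos: [0.5118, 0.1717, 0.0856]
force: [0.0, 0.1, -0.6]
clock: 5.2
tool_pos: [0.5122, 0.1736, 0.0856]
force: [-0.6, 0.1, 0.2]
clock: 5.45
tool_pos: [0.5126, 0.1755, 0.0855]
force: [-0.1, 1.0, -0.6]
clock: 5.7
tool_pos: [0.5128, 0.177, 0.0855]
force: [0.3, -2.7, 2.0]
clock: 5.95
tool_pos: [0.5132, 0.1783, 0.0856]
force: [-0.8, -2.7, 1.3]
clock: 6.2
tool_pos: [0.5135, 0.1797, 0.0855]
force: [-1.4, -2.1, 0.4]
```

```bash

python3 -m pendant '[[-1,[0,-0.001,0],[0,0,0]],[-1,[0,-0.001,0],[0,0,0]],[-1,[0,-0.001,0],[0,0,0]]]'| sed -n '1,2p;4p'
python3 -m pendant '[[-1,[0,-0.001,0],[0,0,0]],[-1,[0,-0.001,0],[0,0,0]],[-1,[0,-0.001,0],[0,0,0]]]'| sed -n '1,2p;4p'
python3 -m pendant '[[-1,[0,-0.001,0],[0,0,0]],[-1,[0,-0.001,0],[0,0,0]],[-1,[0,-0.001,0],[0,0,0]]]'| sed -n '1,2p;4p'
```

```text
clock: 6.45
tool_pos: [0.5137, 0.1807, 0.0855]
force: [-0.2, -0.1, -0.5]
clock: 6.7
tool_pos: [0.5141, 0.1817, 0.0856]
force: [0.2, 0.5, -0.0]
clock: 6.95
tool_pos: [0.5143, 0.1826, 0.0856]
force: [0.4, 0.1, 0.5]
```

Crest 2 passed at y≈0.180, so the lever is in click 2. Crest 3 should be near y≈0.195.

```bash

python3 -m pendant '[[-1,[0,-0.003,0],[0,0,0]],[-1,[0,-0.006,0],[0,0,0]],[-1,[0,-0.008,0],[0,0,0]],[-1,[0,-0.008,0],[0,0,0]],[-1,[0,-0.008,0],[0,0,0]]]'| sed -n '1,2p;4p'
python3 -m pendant '[[-1,[0,-0.001,0],[0,0,0]],[-1,[0,-0.001,0],[0,0,0]],[-1,[0,-0.001,0],[0,0,0]]]'| sed -n '1,2p;4p'
python3 -m pendant '[[-1,[0,-0.001,0],[0,0,0]],[-1,[0,-0.001,0],[0,0,0]],[-1,[0,-0.001,0],[0,0,0]]]'| sed -n '1,2p;4p'
python3 -m pendant '[[-1,[0,-0.001,0],[0,0,0]],[-1,[0,-0.001,0],[0,0,0]],[-1,[0,-0.001,0],[0,0,0]]]'| sed -n '1,2p;4p'
```

```text
clock: 7.37
tool_pos: [0.5159, 0.1904, 0.0855]
force: [-0.6, -0.4, 0.4]
clock: 7.62
tool_pos: [0.5159, 0.1908, 0.0855]
force: [0.0, -0.9, 1.1]
clock: 7.87
tool_pos: [0.516, 0.1915, 0.0855]
force: [-0.5, -5.1, 2.0]
clock: 8.12
tool_pos: [0.5164, 0.1931, 0.0855]
force: [-0.2, -1.6, 1.4]
```

```bash

python3 -m pendant '[[-1,[0,-0.001,0],[0,0,0]],[-1,[0,-0.001,0],[0,0,0]],[-1,[0,-0.001,0],[0,0,0]]]'| sed -n '1,2p;4p'
python3 -m pendant '[[-1,[0,-0.001,0],[0,0,0]],[-1,[0,-0.001,0],[0,0,0]],[-1,[0,-0.001,0],[0,0,0]]]'| sed -n '1,2p;4p'
python3 -m pendant '[[-1,[0,-0.001,0],[0,0,0]],[-1,[0,-0.001,0],[0,0,0]],[-1,[0,-0.001,0],[0,0,0]]]'| sed -n '1,2p;4p'
```

```text
clock: 8.37
tool_pos: [0.5167, 0.1944, 0.0855]
force: [-1.3, -1.7, 0.7]
clock: 8.62
tool_pos: [0.517, 0.1954, 0.0855]
force: [-0.7, -0.3, 0.4]
clock: 8.87
tool_pos: [0.5173, 0.1963, 0.0856]
force: [-0.7, 0.2, -0.2]
```

Force has dropped to zero past crest 3. I'll back off, clear the view and check.

```bash

python3 -m pendant '[[-1,[0,0.02,0],[0,0,0]],[-1,[0,0.05,-0.02],[0,0,0]],[-1,[0,0.08,-0.05],[0,0,0]],[-1,[0,0.108,-0.08],[0,0,0]],[-1,[-0.03,0.13,-0.1],[0,0,0]],[-1,[-0.05,0.15,-0.12],[0,0,0]],[-1,[-0.05,0.18,-0.12],[0,0,0]],[-1,[-0.05,0.208,-0.12],[0,0,0]],[-1,[-0.05,0.208,-0.12],[0,0,0]],[-1,[-0.05,0.208,-0.12],[0,0,0]]]'
python3 - <<'E'
from h import *
t=viewer.snapshot("top")[:,:,::-1];s=viewer.snapshot("side")[:,:,::-1]
cv2.imwrite("pics/c3.png",np.hstack([cv2.resize(t[180:295,240:405],None,fx=3,fy=3,interpolation=2),cv2.resize(s[195:310,275:375],(300,345),interpolation=2)]))
E
```

```text
clock: 9.7
tool_pos: [0.4232, 0.0026, 0.2061]
orientation: [-179.9, -0.1, -12.6]
force: [-1.0, -0.4, -0.1]
opening: 0.0001
gripper_force: 0.0
```

View pics/c3.png

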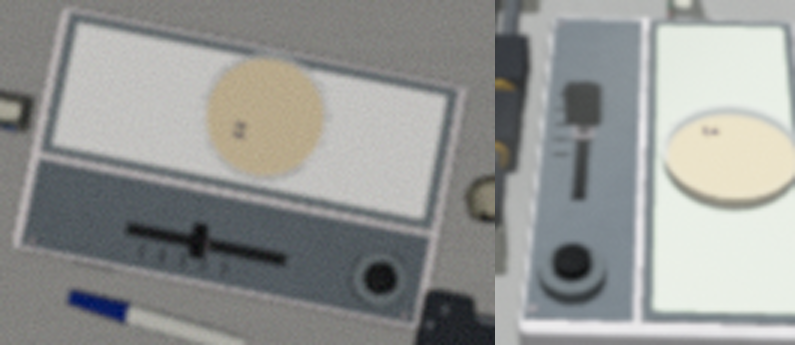

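The lever is now at crop (200,240), by the third of five lines. The dish and pen haven't moved. Next I compute its joint value.

```bash
python3 - <<'E'
from h import *
C=lambda u,v:(240+u/3,180+v/3)
k=onz("top",C(200,240),.102)[:2];b=np.array([.4937,.0907]);u=np.array([.2161,.9764])
print(k,(k-b)@u-.077)
from plant import sensors
p=sensors.get_obs()["tool_pos"];d=b-p[:2];a=np.radians(-12.5)
print(p,"dx",d@[np.cos(a),np.sin(a)],"dy",d@[np.sin(a),-np.cos(a)],"dz",p[2]-.078)
E
```

```text
[0.52027347 0.21564723] 0.05074099842615394
[0.42373476 0.00369404 0.20576978] dx 0.04947524356418093 dy -0.10008682385010875 dz 0.1277697837798401
```

My pixel reading gives 0.051, which doesn't settle between click 2 and click 3. I'll zoom in on the lines.

```bash
python3 - <<'E'
from h import *
s=[viewer.snapshot("side")[:,:,::-1].astype(float) for _ in range(8)];t=[viewer.snapshot("top")[:,:,::-1].astype(float) for _ in range(8)]
s=np.mean(s,0).astype(np.uint8);t=np.mean(t,0).astype(np.uint8)
cv2.imwrite("pics/sm.png",s);cv2.imwrite("pics/tm.png",t)
a=cv2.resize(s[210:270,285:325],(400,600),interpolation=2);b=cv2.resize(t[245:285,275:345],None,fx=5.7,fy=5.7,interpolation=2)
o=np.zeros((600,800,3),np.uint8);o[:,:400]=a;o[:b.shape[0],400:400+b.shape[1]]=b
s0=cv2.imread("pics/side0.png");o[240:600,450:690]=cv2.resize(s0[210:270,285:325],(240,360),interpolation=2)
cv2.imwrite("pics/z.png",o)
E
```

```text
(no output)
```

View pics/z.png

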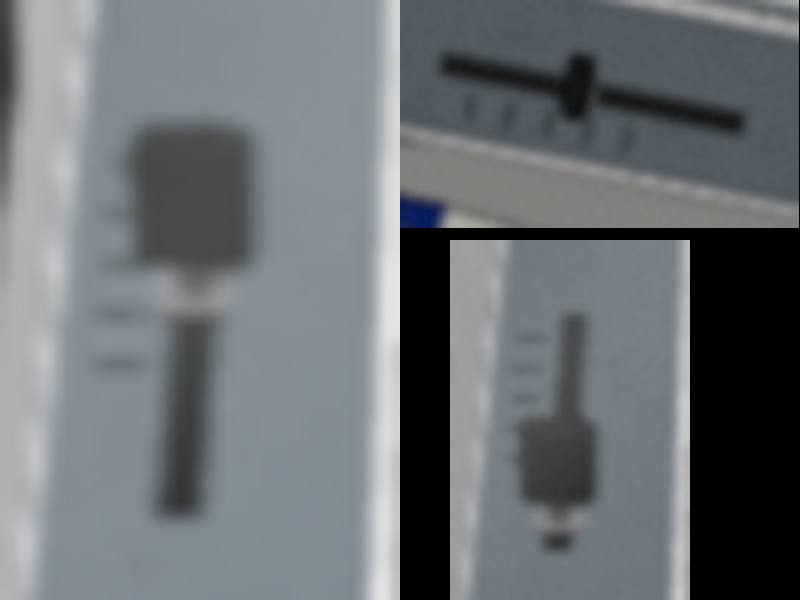

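```bash
python3 - <<'E'
from h import *
a=np.radians(-12.5);R=np.array([[np.cos(a),-np.sin(a)],[np.sin(a),np.cos(a)]])
T=np.array([.4937,.0907])-R@[-.06,-.112]
bx=lambda p:np.round((R.T@(p[:2]-T))*1000,1)
t=lambda X,Y:(275+(X-400)/5.7-.4,245+Y/5.7-.4)
s=lambda X,Y:(285+X/10-.45,210+Y/10-.45)
for X,Y in((627,138),(588,133),(548,125),(508,115),(468,107)):print("top line",bx(onz("top",t(X,Y),.06)))
print("expect -3,12,27,42,57")
for X,Y in((118,365),(118,315),(118,263),(118,213),(118,165)):print("side line",bx(onz("side",s(X,Y),.06)))
print("slot ends top",bx(onz("top",t(443,66),.06)),bx(onz("top",t(743,123),.06)),"side",bx(onz("side",s(180,518),.06)))
print("knob top-view",bx(onz("top",t(579,87),.102)),bx(onz("top",t(579,87),.09)))
print("side front-bottom edge (+5)",bx(onz("side",s(195,268),.07)), "init",bx(onz("side",(303,253.8),.07)))
print("side back-top edge (-5)",bx(onz("side",s(195,122),.102)))
E
```

```text
top line [-74.3  -3.1]
top line [-75.4  11.6]
top line [-75.4  26.9]
top line [-74.8  42.3]
top line [-74.8  57.6]
expect -3,12,27,42,57
side line [-75.  -2.]
side line [-75.9  12.6]
side line [-77.  28.]
side line [-77.9  43.3]
side line [-78.9  58.2]
slot ends top [-61.6  70. ] [-60.1 -44.6] side [-60.5 -43.9]
knob top-view [-61.1  17.1] [-60.5  17.5]
side front-bottom edge (+5) [-60.7  15.8] init [-60.1 -33.8]
side back-top edge (-5) [-60.6  22.3]
```

The box frame checks out: the lines land within 1 mm of −3, 12, 27, 42 and 57. The lever sits at about 0.053, balanced just before crest 3, because the force peaks before the crest. It needs about 3–4 mm more push.

```bash

python3 -m pendant '[[-1,[0.02,-0.035,0],[0,0,0]],[-1,[0.03,-0.07,0.01],[0,0,0]],[-1,[0.0495,-0.1,0.02],[0,0,0]],[-1,[0.0495,-0.13,0.04],[0,0,0]],[-1,[0.0495,-0.16,0.06],[0,0,0]],[-1,[0.0495,-0.19,0.08],[0,0,0]],[-1,[0.0495,-0.19,0.11],[0,0,0]],[-1,[0.0495,-0.19,0.12],[0,0,0]],[-1,[0.0495,-0.19,0.12],[0,0,0]],[-1,[0.0495,-0.19,0.12],[0,0,0]]]'
python3 -m pendant '[[-1,[0,0,0],[0,0,0]],[-1,[0,0,0],[0,0,0]]]'|sed -n 2,4p
```

```text
clock: 11.43
tool_pos: [0.5127, 0.1779, 0.0858]
orientation: [179.9, 0.0, -12.5]
force: [-0.2, -0.1, 1.0]
opening: 0.0003
gripper_force: 0.0
tool_pos: [0.5137, 0.1785, 0.0875]
orientation: [-179.9, -0.1, -12.5]
force: [-0.4, 0.0, -0.2]
```

```bash

python3 -m pendant '[[-1,[0,-0.006,0],[0,0,0]],[-1,[0,-0.012,0],[0,0,0]],[-1,[0,-0.016,0],[0,0,0]],[-1,[0,-0.018,0],[0,0,0]],[-1,[0,-0.018,0],[0,0,0]],[-1,[0,-0.018,0],[0,0,0]]]'|sed -n '2p;4p'
python3 -m pendant '[[-1,[0,-0.001,0],[0,0,0]],[-1,[0,-0.001,0],[0,0,0]],[-1,[0,-0.001,0],[0,0,0]]]'|sed -n '2p;4p'
python3 -m pendant '[[-1,[0,-0.001,0],[0,0,0]],[-1,[0,-0.001,0],[0,0,0]],[-1,[0,-0.001,0],[0,0,0]]]'|sed -n '2p;4p'
python3 -m pendant '[[-1,[0,-0.001,0],[0,0,0]],[-1,[0,-0.001,0],[0,0,0]],[-1,[0,-0.001,0],[0,0,0]]]'|sed -n '2p;4p'
```

```text
tool_pos: [0.5165, 0.1963, 0.0855]
force: [-0.1, -0.4, -0.4]
tool_pos: [0.5168, 0.197, 0.0855]
force: [0.0, -0.5, -0.8]
tool_pos: [0.5171, 0.1981, 0.0856]
force: [0.1, 0.6, 0.1]
tool_pos: [0.5173, 0.1991, 0.0856]
force: [0.1, 0.0, 0.3]
```

```bash

python3 -m pendant '[[-1,[0,-0.001,0],[0,0,0]],[-1,[0,-0.001,0],[0,0,0]],[-1,[0,-0.001,0],[0,0,0]]]'|sed -n '2p;4p'
python3 -m pendant '[[-1,[0,0.02,0],[0,0,0]],[-1,[0,0.05,-0.02],[0,0,0]],[-1,[0,0.08,-0.05],[0,0,0]],[-1,[0,0.112,-0.08],[0,0,0]],[-1,[-0.03,0.13,-0.1],[0,0,0]],[-1,[-0.05,0.15,-0.12],[0,0,0]],[-1,[-0.05,0.18,-0.12],[0,0,0]],[-1,[-0.05,0.212,-0.12],[0,0,0]],[-1,[-0.05,0.212,-0.12],[0,0,0]],[-1,[-0.05,0.212,-0.12],[0,0,0]]]'|sed -n '1,4p'
python3 - <<'E'
from h import *
s=viewer.snapshot("side")[:,:,::-1];t=viewer.snapshot("top")[:,:,::-1]
a=cv2.resize(s[210:270,285:325],(400,600),interpolation=2);b=cv2.resize(t[245:285,275:345],None,fx=5.7,fy=5.7,interpolation=2)
o=np.zeros((600,800,3),np.uint8);o[:,:400]=a;o[:b.shape[0],400:400+b.shape[1]]=b
cv2.imwrite("pics/z2.png",o)
from plant import sensors
p=sensors.get_obs()["tool_pos"];d=np.array([.4937,.0907])-p[:2];a=np.radians(-12.5)
print(p,"dx",d@[np.cos(a),np.sin(a)],"dy",d@[np.sin(a),-np.cos(a)],"dz",p[2]-.078)
E
```

```text
tool_pos: [0.5175, 0.2001, 0.0856]
force: [0.3, -0.1, -0.1]
clock: 13.93
tool_pos: [0.4223, 0.0024, 0.206]
orientation: [-179.9, -0.1, -12.6]
force: [0.4, 0.2, -0.1]
[0.42304481 0.00366821 0.20565243] dx 0.0501432564281405 dy -0.10026136900588703 dz 0.12765243186440717
```

View pics/z2.png

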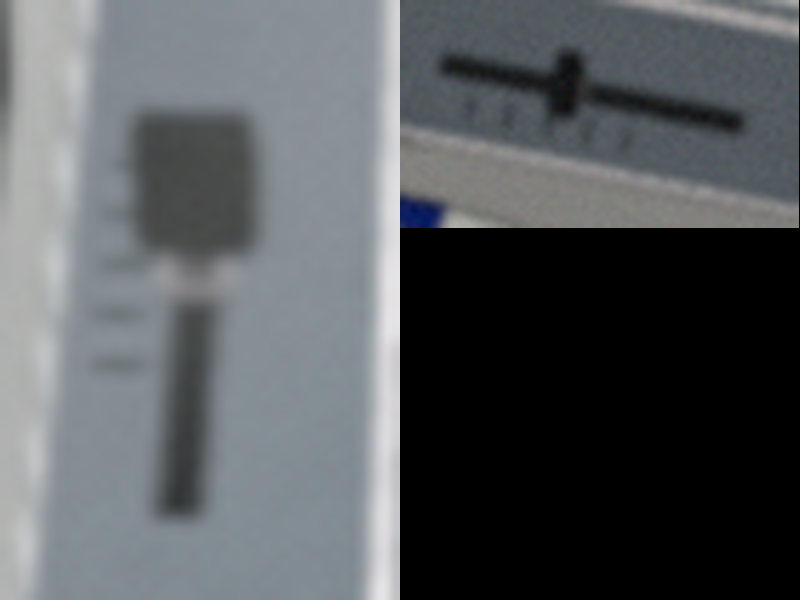

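The lever moved to about x=567 in the top inset, and its front edge to y=250 in the side view. That looks like about 0.058, so I'll measure it with masks.

```bash
python3 - <<'E'
from h import *
a=np.radians(-12.5);R=np.array([[np.cos(a),-np.sin(a)],[np.sin(a),np.cos(a)]])
T=np.array([.4937,.0907])-R@[-.06,-.112]
bx=lambda p:np.round((R.T@(p[:2]-T))*1000,1)
def warp(im,n,z,k=4):  # box-frame patch at height z, k px/mm; x -90..-30, y -60..90
    p=viewer.camera_params(n);E=p["extrinsics"]
    X=np.arange(-90,-30,1/k)/1e3;Y=np.arange(-60,90,1/k)/1e3
    gy,gx=np.meshgrid(Y,X);w=np.stack([gx,gy],-1)@R.T+T
    P=np.concatenate([w,np.full(gx.shape+(1,),z)],-1)@E[:3,:3].T+E[:3,3]
    u=p["fx"]*P[...,0]/-P[...,2]+p["cx"];v=-p["fy"]*P[...,1]/-P[...,2]+p["cy"]
    return cv2.remap(cv2.cvtColor(im,6),u.astype(np.float32),v.astype(np.float32),1),X*1e3,Y*1e3
new={n:np.mean([viewer.snapshot(n)[:,:,::-1].astype(float) for _ in range(6)],0).astype(np.uint8) for n in("top","side")}
ims={"init":{"top":cv2.imread("pics/top0.png"),"side":cv2.imread("pics/side0.png")},"mid":{"top":cv2.imread("pics/tm.png"),"side":cv2.imread("pics/sm.png")},"new":new}
def half(p,Y):
    th=(p.min()+np.median(p))/2;d=np.where(p<th)[0];return np.round([Y[d[0]],Y[d[-1]]],1)
for k in ims:
    # top: rows off the slot (x=-70..-66 and -54..-50) at paddle-top height
    g,X,Y=warp(ims[k]["top"],"top",.102)
    for lo,hi in((-70,-66),(-55,-51)):
        e=half(g[(X>lo)&(X<hi)].mean(0),Y);print(k,"top",e,"mid",e.mean(),"j",e.mean()+35)
    for z,q in((.102,1),(.07,0)):
        g,X,Y=warp(ims[k]["side"],"side",z);e=half(g[(X>-55)&(X<-50)].mean(0),Y)
        print(k,"side z",z,"edge",e[q],"j",e[q]+35+(-5 if q else 5))
E
```

```text
init top [-35.8 -26. ] mid -30.9 j 4.100000000000001
init top [-35. -26.] mid -30.5 j 4.5
init side z 0.102 edge -30.0 j 0.0
init side z 0.07 edge -33.0 j 7.0
mid top [12.8 22.8] mid 17.8 j 52.8
mid top [13.2 22.8] mid 18.0 j 53.0
mid side z 0.102 edge 19.5 j 49.5
mid side z 0.07 edge 16.2 j 56.2
new top [17. 27.] mid 22.0 j 57.0
new top [17.2 26.8] mid 22.0 j 57.0
new side z 0.102 edge 23.2 j 53.2
new side z 0.07 edge 20.8 j 60.8
```

Both views average to 0.057, moving about 1:1 with the fingertip. I'll push on about 3 mm in 1 mm steps, stopping if the force rises.

```bash

python3 -m pendant '[[-1,[0.02,-0.035,0],[0,0,0]],[-1,[0.03,-0.07,0.01],[0,0,0]],[-1,[0.0495,-0.1,0.02],[0,0,0]],[-1,[0.0495,-0.13,0.04],[0,0,0]],[-1,[0.0495,-0.16,0.06],[0,0,0]],[-1,[0.0495,-0.19,0.08],[0,0,0]],[-1,[0.0495,-0.19,0.11],[0,0,0]],[-1,[0.0495,-0.19,0.12],[0,0,0]],[-1,[0.0495,-0.19,0.12],[0,0,0]],[-1,[0.0495,-0.19,0.12],[0,0,0]]]' >/dev/null
python3 -m pendant '[[-1,[0,-0.006,0],[0,0,0]],[-1,[0,-0.012,0],[0,0,0]],[-1,[0,-0.018,0],[0,0,0]],[-1,[0,-0.021,0],[0,0,0]],[-1,[0,-0.021,0],[0,0,0]],[-1,[0,-0.021,0],[0,0,0]]]'|sed -n '1,2p;4p'
python3 -m pendant '[[-1,[0,-0.001,0],[0,0,0]],[-1,[0,-0.001,0],[0,0,0]],[-1,[0,-0.001,0],[0,0,0]]]'|sed -n '2p;4p'
python3 -m pendant '[[-1,[0,-0.001,0],[0,0,0]],[-1,[0,-0.001,0],[0,0,0]],[-1,[0,-0.001,0],[0,0,0]]]'|sed -n '2p;4p'
```

```text
clock: 15.97
tool_pos: [0.5169, 0.1994, 0.0859]
force: [0.6, -0.9, -0.2]
tool_pos: [0.5169, 0.2, 0.0855]
force: [-0.2, 0.8, -0.0]
tool_pos: [0.5172, 0.2011, 0.0855]
force: [-0.6, -0.6, -0.1]
```

```bash

python3 -m pendant '[[-1,[0,-0.001,0],[0,0,0]],[-1,[0,-0.001,0],[0,0,0]],[-1,[0,-0.001,0],[0,0,0]]]'|sed -n '2p;4p'
python3 -m pendant '[[-1,[0,-0.001,0],[0,0,0]],[-1,[0,-0.001,0],[0,0,0]],[-1,[0,-0.001,0],[0,0,0]]]'|sed -n '2p;4p'
```

```text
tool_pos: [0.5175, 0.2021, 0.0855]
force: [-0.8, 0.8, -0.2]
tool_pos: [0.5177, 0.2031, 0.0856]
force: [0.1, -0.6, -0.5]
```

```bash

python3 -m pendant '[[-1,[0,0.02,0],[0,0,0]],[-1,[0,0.05,-0.02],[0,0,0]],[-1,[0,0.08,-0.05],[0,0,0]],[-1,[0,0.115,-0.08],[0,0,0]],[-1,[-0.03,0.13,-0.1],[0,0,0]],[-1,[-0.05,0.15,-0.12],[0,0,0]],[-1,[-0.05,0.18,-0.12],[0,0,0]],[-1,[-0.05,0.215,-0.12],[0,0,0]],[-1,[-0.05,0.215,-0.12],[0,0,0]],[-1,[-0.05,0.215,-0.12],[0,0,0]]]'|sed -n '1,4p'
cat > m.py <<'E'
from h import *
a=np.radians(-12.5);R=np.array([[np.cos(a),-np.sin(a)],[np.sin(a),np.cos(a)]])
T=np.array([.4937,.0907])-R@[-.06,-.112]
def warp(im,n,z,k=4):
    p=viewer.camera_params(n);E=p["extrinsics"]
    X=np.arange(-90,-30,1/k)/1e3;Y=np.arange(-60,90,1/k)/1e3
    gy,gx=np.meshgrid(Y,X);w=np.stack([gx,gy],-1)@R.T+T
    P=np.concatenate([w,np.full(gx.shape+(1,),z)],-1)@E[:3,:3].T+E[:3,3]
    u=p["fx"]*P[...,0]/-P[...,2]+p["cx"];v=-p["fy"]*P[...,1]/-P[...,2]+p["cy"]
    return cv2.remap(cv2.cvtColor(im,6),u.astype(np.float32),v.astype(np.float32),1),X*1e3,Y*1e3
def half(p,Y):
    th=(p.min()+np.median(p))/2;d=np.where(p<th)[0];return np.round([Y[d[0]],Y[d[-1]]],1)
new={n:np.mean([viewer.snapshot(n)[:,:,::-1].astype(float) for _ in range(4)],0).astype(np.uint8) for n in("top","side")}
g,X,Y=warp(new["top"],"top",.102)
for lo,hi in((-70,-66),(-55,-51)):
    e=half(g[(X>lo)&(X<hi)].mean(0),Y);print("top",e,"j",e.mean()+35)
for z,q in((.102,1),(.07,0)):
    g,X,Y=warp(new["side"],"side",z);e=half(g[(X>-55)&(X<-50)].mean(0),Y);print("side",e[q]+35+(-5 if q else 5))
from plant import sensors
p=sensors.get_obs()["tool_pos"];d=np.array([.4937,.0907])-p[:2]
print(p,"dx",d@R[:,0],"dy",-d@R[:,1],"dz",p[2]-.078)
E
python3 m.py
```

```text
clock: 17.8
tool_pos: [0.4217, 0.0023, 0.206]
orientation: [-179.9, -0.1, -12.6]
force: [0.6, 0.4, 0.2]
top [22.5 31.2] j 61.85
top [22.  31.8] j 61.9
side 58.0
side 66.2
[0.42259882 0.00436558 0.2052969 ] dx 0.050729609334263195 dy -0.09967706086960189 dz 0.12729689933230787
```

The lever measures 0.062 and moved further than the fingertip did, so it snapped into click 3. Now the button.

```bash

python3 -m pendant '[[-1,[0.02,-0.04,0.0],[0,0,0]],[-1,[0.04,-0.07,0.03],[0,0,0]],[-1,[0.0505,-0.0997,0.05],[0,0,0]],[-1,[0.0505,-0.0997,0.085],[0,0,0]],[-1,[0.0505,-0.0997,0.115],[0,0,0]],[-1,[0.0505,-0.0997,0.117],[0,0,0]],[-1,[0.0505,-0.0997,0.117],[0,0,0]],[-1,[0.0505,-0.0997,0.117],[0,0,0]],[-1,[0.0505,-0.0997,0.117],[0,0,0]]]'
```

```text
clock: 18.95
tool_pos: [0.4945, 0.0908, 0.0906]
orientation: [-179.9, -0.1, -12.4]
force: [-0.2, 0.2, -0.5]
opening: 0.0006
gripper_force: 0.0
```

```bash

python3 -m pendant '[[-1,[0,0,0.008],[0,0,0]],[-1,[0,0,0.014],[0,0,0]],[-1,[0,0,0.014],[0,0,0]],[-1,[0,0,0.014],[0,0,0]]]'|sed -n '2p;4p'
python3 -m pendant '[[-1,[0,0,0.002],[0,0,0]],[-1,[0,0,0.002],[0,0,0]],[-1,[0,0,0.002],[0,0,0]]]'|sed -n '2p;4p'
python3 -m pendant '[[-1,[0,0,0.002],[0,0,0]],[-1,[0,0,0.002],[0,0,0]],[-1,[0,0,0.002],[0,0,0]]]'|sed -n '2p;4p'
```

```text
tool_pos: [0.495, 0.0911, 0.0762]
force: [-0.1, 0.5, 8.9]
tool_pos: [0.4951, 0.0911, 0.0758]
force: [-7.3, 2.0, 28.5]
tool_pos: [0.4953, 0.0911, 0.0754]
force: [-14.5, 1.3, 46.3]
```

46 N is harder than expected: it has bottomed out. Releasing in steps to see force against height.

```bash

python3 -m pendant '[[-1,[0,0,-0.004],[0,0,0]],[-1,[0,0,-0.004],[0,0,0]],[-1,[0,0,-0.004],[0,0,0]]]'|sed -n '2p;4p'
python3 -m pendant '[[-1,[0,0,-0.002],[0,0,0]],[-1,[0,0,-0.002],[0,0,0]],[-1,[0,0,-0.002],[0,0,0]]]'|sed -n '2p;4p'
python3 -m pendant '[[-1,[0,0,-0.002],[0,0,0]],[-1,[0,0,-0.002],[0,0,0]],[-1,[0,0,-0.002],[0,0,0]]]'|sed -n '2p;4p'
python3 -m pendant '[[-1,[0,0,-0.003],[0,0,0]],[-1,[0,0,-0.003],[0,0,0]],[-1,[0,0,-0.003],[0,0,0]]]'|sed -n '2p;4p'
```

```text
tool_pos: [0.4949, 0.0911, 0.0762]
force: [0.4, 1.5, 11.2]
tool_pos: [0.4942, 0.0908, 0.0771]
force: [3.2, 1.9, 4.0]
tool_pos: [0.4932, 0.0903, 0.0785]
force: [2.3, -0.0, 2.6]
tool_pos: [0.4926, 0.09, 0.0813]
force: [0.7, -0.0, 1.6]
```

The force profile fits the button spring: 1.6 N near up, 4 N near fully down, then a hard stop. So the button was fully pressed. Retreat and verify.

```bash

python3 -m pendant '[[-1,[0,0,-0.02],[0,0,0]],[-1,[0,0,-0.05],[0,0,0]],[-1,[0,0,-0.08],[0,0,0]],[-1,[-0.03,0.03,-0.1],[0,0,0]],[-1,[-0.05,0.06,-0.12],[0,0,0]],[-1,[-0.05,0.1,-0.12],[0,0,0]],[-1,[-0.05,0.1,-0.12],[0,0,0]],[-1,[-0.05,0.1,-0.12],[0,0,0]],[-1,[-0.05,0.1,-0.12],[0,0,0]]]'
python3 m.py; python3 - <<'E'
from h import *
t=viewer.snapshot("top")[:,:,::-1];s=viewer.snapshot("side")[:,:,::-1]
cv2.imwrite("pics/c4.png",np.hstack([cv2.resize(t[180:310,220:420],None,fx=2.4,fy=2.4,interpolation=2),cv2.resize(s[180:360,255:395],(243,312),interpolation=2)]))
E
```

```text
clock: 21.53
tool_pos: [0.4223, 0.0031, 0.2012]
orientation: [180.0, 0.0, -12.5]
force: [0.2, 0.2, 0.2]
opening: 0.0001
gripper_force: 0.0
top [22.2 31.2] j 61.7
top [22.  31.8] j 61.9
side 57.8
side 66.2
[0.42296279 0.00382208 0.20120465] dx 0.05025663114037446 dy -0.10012890478934455 dz 0.12320465396431911
```

View pics/c4.png

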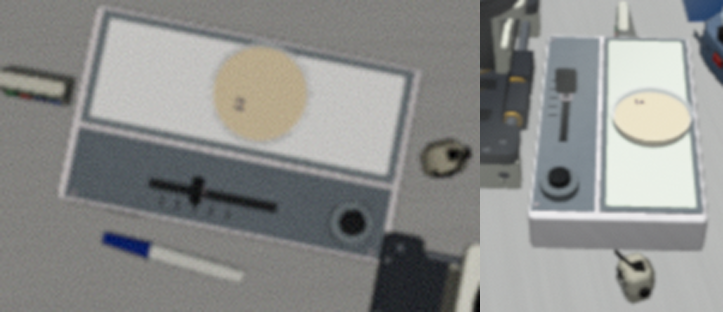

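The lever is at the third line (crop (197,190), measured 0.062) and the button is up at (351,222). The dish, timer, pen and counter haven't moved, and the robot is clear.

```bash
python3 -c "
from plant import workorder;print(workorder.close_job())"
```

```text
the job is handed in; nothing more can be done
None
```

The job is handed in (no verdict was returned): the lever measures 0.062 m, in the third click, the start button was pressed to its stop (up to 46 N at the wrist, harder than needed) and came back up, and the dish, timer, pen and counter look unmoved.

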